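Shift the absorber changer into third

ROBOT

A 6-joint arm with a two-finger parallel gripper is mounted at the origin on the work surface. World frame = base frame: x ahead of the robot, y to its left, z up, the work surface at z = 0. Lengths are in m, angles in rad, forces in N, time in s.
With the tool pointing down it reaches from about 0.35 to 0.975 m from the base axis. Payload 4.9 kg.
Tool frame: the origin (TCP) lies midway between the tips of the shut fingers; the grasp point (between the pads) lies 19 mm behind it (manip.grip_point_offset is the distance from the TCP to the grasp point, in m); z points along the fingers, y is the direction in which the jaws open and shut (so a half turn about z gives the same grasp; the last joint's range is limited). The gripper opens to 85 mm and grips with 20 to 120 N. Pads are 22 mm wide; open, the fingers measure 114 mm over their backs; the gripper's body (76 mm by 85 mm) begins 54 mm behind the grasp point. The pads swing forward as they close: fully open they stand 13 mm farther back than shut.
Start: joints at [-1.407, 0.053, 1.613, -0, 1.476, -0.119], TCP at [0.174, -0.6, 0.231] pointing down, gripper open.
Joint ranges: [-3.01, 3.01], [-1.01, 2.22], [0.06, 2.58], [-1.02, 4.17], [0.09, 2.62], [-3.14, 3.14]. Speed limits (rad/s): [2.57, 2.57, 3.14, 3.14, 3.14, 3.14].

INTERFACE

Orientations are given as a unit quaternion [w, x, y, z].
In Python, from plant import manip gives the robot as it stands. The module is installed in compiled form; this text tells all that it offers.
- The arm moves only by the tool send_rows, never from a script. Its argument "steps" is a list of rows, each a list of 6 numbers: the shift along the tool's x, y, z in m, then the turn, a rotation vector about the tool's x, y, z in degrees. In form: [[dx, dy, dz, wx, wy, wz], ...]. A call has 1 to 8 rows; each row shifts and turns the commanded pose from where the row before left it, along the tool's axes as they then stand; what a row does not reach is not made up. A row lasts 1/8 s, in which the tool goes at most 62.5 mm and 10.7 degrees, less where a joint would pass 70% of its speed; a pose out of reach is approached as far as the arm can. A call is refused whole if a number of a shift passes 0.0625 or a number of a turn 10.7, either way. A call with a gripper value outside its range is refused whole. "grip" is the opening, from 0 (shut) to 1 (fully open), set as the call begins (left out, the last holds). The fingers move at their own pace and stop on an object; the grip force is fixed at half the most. Time passes only in rows, so rows that do not move let the fingers close. It gives the time, the measured TCP pose, the force and the opening at its end, in the units of the state.
- manip.state(): the state, without advancing time (a new reading comes with each control period).
- manip.grab_frame(name): name is "scene" or "side" or "wrist"; returns the picture (384x512x3 uint8, blue, green, red); there is no depth.
- manip.get_calibration(name): a dict with "K" (3x3 intrinsics, pixels), "R" (3x3) and "t" (3): a world point X has camera coordinates R X + t. Camera axes: x right, y down, z forward; pixel columns grow to the right and rows downward; lengths in m; the calibration is good to about 2 mm. A picture is of the moment at which its call begins: read the wrist's pose just before it. get_calibration takes no time and is no camera call; for the wrist camera it gives the pose at the moment of the call.
- manip.job_done(): hands the job in, once; it reports no verdict.
The state is a dict: "time": time; "joint_pos": joint angles; "joint_vel": joint speeds; "joint_efforts": joint torques, N m; "tool_pos": TCP position; "tool_rot": TCP orientation; "contact_force": force on the tool from outside, world axes, zero at the start; "ft_torque": the same for the moment, N m; "gripper_width": opening from 0.0 (shut) to 1.0 (fully open).
Only numpy, scipy, OpenCV 4.12 (cv2) and the standard library are available. Lean on these libraries where they do the work, as an engineer would, in place of code of your own. Each camera call takes 0.05 s, during which the arm holds its last target.

TASK

Push the selector lever of the absorber changer through its H-shaped gate: out of the left-hand lane, across to the right-hand lane and forward, fully home in the third slot (forward right, the one with three pips). Push it with your fingers without forcing it, leave it there, and leave the loose things around the machine where they are.

Things in the scene. Friction and masses are not known exactly. Their poses are not given: they have to be found in the camera images.
- gate_centre (a point): Centre of the H-shaped cut-out, on the upper face of the level aluminium gate plate (160 x 132 mm, 110 mm above the bench). x points forward along the lanes (away from the robot, within 0.35 rad of world x), y left, z up. Two lanes 16 mm wide along x, centred at y = +15.5 and -15.5 mm, each from x = -32 to +32 mm; a cross channel 18 mm wide (x = -9 to +9 mm) joins them.
- selector: The absorber changer, fixed to the bench: the gate plate and, beyond it, an aluminium chamber with a tube to the left. Nothing of it but the lever stands higher than 122 mm. Origin on the bench, 110 mm below gate_centre, same axes. Slots, each with as many drilled pips on the plate beyond its end: first = left forward, second = left back, third = right forward, fourth = right back.
- third_end (a point): Closed end of the third slot, the right-hand lane's forward end, on the plate's upper face: 32 mm forward and 15.5 mm right of gate_centre. Same axes. The stick's forward side stops against it.
- knob (a point): Middle of the lever's black cylindrical knob (28 mm diameter, 48 mm long along the lever) on a 10 mm steel stick through the gate; z points up along the lever. The lever swings on a pivot 92 mm straight below gate_centre; this point is 172 mm from the pivot. The gate's edges stop the stick. 1 to 3 N sideways at the knob moves it; no spring, it stays where it is left.
- fore (a joint): Lean of the lever forward (positive) or back (negative), rad. 0 is upright, in the cross channel (it can cross between about -0.04 and +0.04); about +0.29 is the forward end of a slot, -0.29 the back end. The knob moves about 172 mm per rad. It starts anywhere along the left lane, -0.27 to 0.27.
- across (a joint): Lean of the lever to the right (positive) or left (negative), rad. About -0.17 in the left lane, +0.17 in the right lane, each with some 0.03 of play either side. The knob moves about 172 mm per rad. It starts in the left lane.
- lever: The lever, stick and knob; its origin is the pivot, 18 mm above the bench, its z axis points up along the lever, to the top of the knob at 196 mm. Bearing on it with more than 40 N counts as forcing it.
- screwdriver: Loose screwdriver, 180 mm long, lying about 165 to 205 mm to the left of the gate, roughly along the lanes; origin under its middle. Leave it alone.
- flange: Loose steel ring, 60 mm outside diameter, 14 mm high, lying about 140 mm to the right of the gate. Origin under its centre. Leave it alone.
- jar: Loose clear jar with aluminium cap, 48 mm diameter, 65 mm high, standing to the right of the gate, farther from the robot than the ring. Origin under its centre. Leave it alone.
- post: Loose aluminium post, 25 mm diameter, 75 mm high, standing to the near left of the gate. Origin under its centre. Leave it alone.

How it is judged:
By the outcome, as a careful person would: the job done as asked, in the order asked, and still so for the second after the job is handed in, with the robot touching nothing.
It also fails if it takes over 48 s, if anything falls off the work surface, if the arm or the gripper's body presses on something with over 40 N, if the wrist force passes 120 N, or if a joint passes its speed limit or range.

## Working session

There is one attempt and no reset: what is moved stays moved. The work goes in short steps, Python scripts to look and compute and a tool call to move; the robot and the scene stay as the last step left them, time stands still between calls to the robot, and variables do not carry over. Pictures are saved under pics/ and viewed, and the job is handed in when it is done.

Besides the shell and the picture viewer there is one more tool, called as name(argument=value, ...), one argument or row to a line, values as JSON. send_rows: Moves the arm, as the interface text tells. Its arguments: {"type":"object","properties":{"steps":{"type":"array"},"grip":{"type":"number"}},"required":["steps"]}

```bash
mkdir -p pics; python3 - <<'E'
from plant import manip
import cv2
s=manip.state();print(s['time'],s['tool_pos'],s['tool_rot'],s['gripper_width'],s['contact_force'])
for n in("scene","side"):
    c=manip.get_calibration(n);print(n,c)
    cv2.imwrite(f"pics/{n}0.png",manip.grab_frame(n))
E
```

```text
0.0 [ 0.17430762 -0.59954964  0.23006805] [-1.02002800e-03  9.90020632e-01  1.40918797e-01 -2.86930236e-05] 0.9983370392606744 [-0.62884065  0.01531896  0.73634704]
scene {'K': array([[438.37314634,   0.        , 255.69795879],
       [  0.        , 438.37314634, 188.28412358],
       [  0.        ,   0.        ,   1.        ]]), 'R': array([[ 0.14903801,  0.98882272,  0.00415998],
       [ 0.64093398, -0.093398  , -0.76189267],
       [-0.75298825,  0.11621724, -0.64768993]]), 't': array([-0.09348951, -0.27364957,  1.41014163])}
side {'K': array([[493.5802342 ,   0.        , 253.6962652 ],
       [  0.        , 493.5802342 , 198.46832084],
       [  0.        ,   0.        ,   1.        ]]), 'R': array([[-0.8389758 , -0.54402153,  0.01265643],
       [-0.41409125,  0.62316535, -0.66347071],
       [ 0.3530553 , -0.56187679, -0.7480952 ]]), 't': array([0.50524267, 0.34820013, 0.87160838])}
```

View pics/scene0.png

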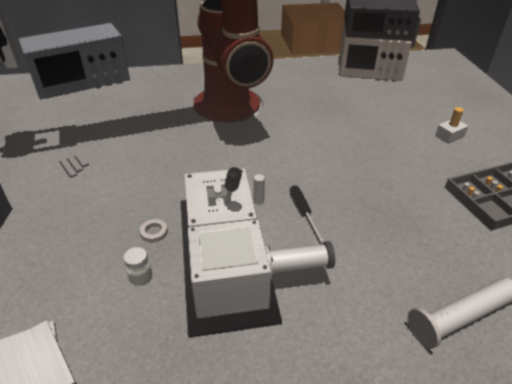

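View pics/side0.png

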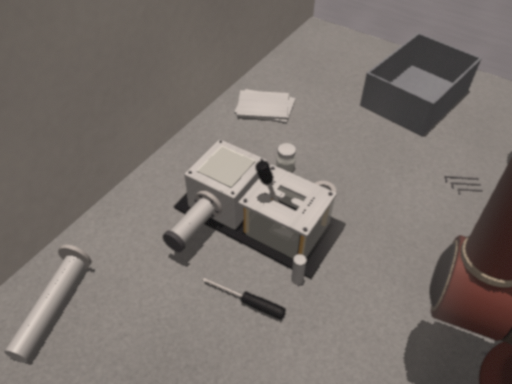

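Scene: the gate plate is at about (218,195) and the knob at about (233,180). Side: the gate is at about (290,200) and the knob at (265,172). I'll enlarge both to get accurate points.

```bash
python3 - <<'E'
import cv2
a=cv2.imread("pics/scene0.png")[155:245,165:285];cv2.imwrite("pics/s1.png",cv2.resize(a,None,fx=6.5,fy=6.5,interpolation=cv2.INTER_CUBIC))
a=cv2.imread("pics/side0.png")[140:260,180:345];cv2.imwrite("pics/s2.png",cv2.resize(a,None,fx=4.8,fy=4.8,interpolation=cv2.INTER_CUBIC))
E
```

```text
(no output)
```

View pics/s1.png

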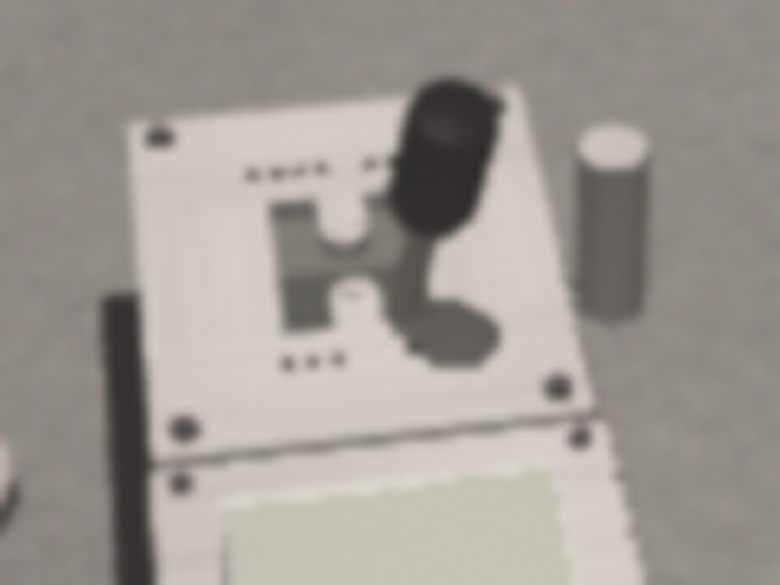

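View pics/s2.png

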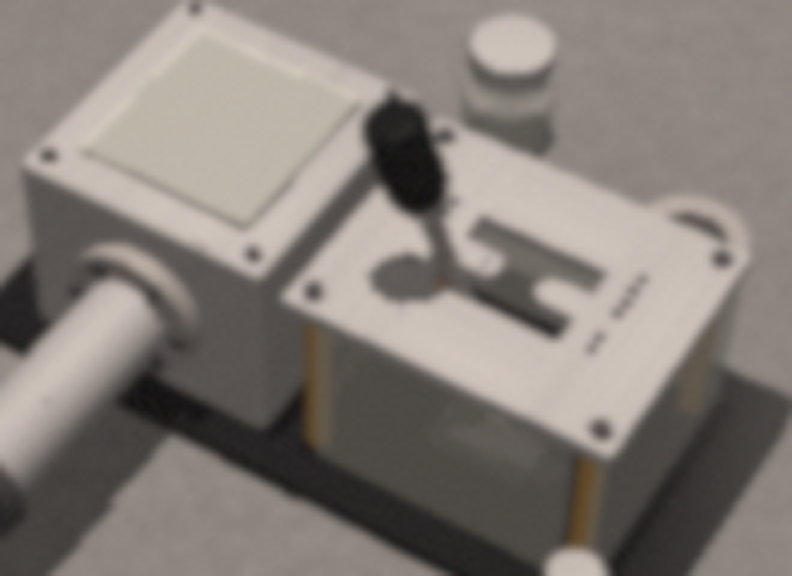

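```bash
cat > h.py <<'E'
import numpy as np
from plant import manip
def ray(n,u,v,c=None):
    c=c or manip.get_calibration(n);K,R,t=c['K'],c['R'],c['t']
    return -R.T@t, R.T@np.linalg.inv(K)@np.array([u,v,1.])
def onplane(n,u,v,z):
    o,d=ray(n,u,v);return o+d*(z-o[2])/d[2]
def tri(rs):
    A=sum(np.eye(3)-np.outer(d,d)/(d@d) for o,d in rs)
    b=sum((np.eye(3)-np.outer(d,d)/(d@d))@o for o,d in rs);return np.linalg.solve(A,b)
def proj(n,X):
    c=manip.get_calibration(n);p=c['K']@(c['R']@np.array(X)+c['t']);return p[:2]/p[2]
E
python3 - <<'E'
from h import *
np.set_printoptions(precision=4,suppress=True)
S=lambda p:("scene",p[0]/6.5+165-.4,p[1]/6.5+155-.4)
D=lambda p:("side",p[0]/4.8+180-.4,p[1]/4.8+140-.4)
for nm,f,pts in [("scene",S,dict(nr=(130,122),fr=(152,465),fl=(597,410),nl=(520,85),cbr=(270,205),cfr=(287,332))),
 ("side",D,dict(nr=(748,255),fr=(440,120),fl=(285,297),nl=(607,457),cfr=(482,217),cbr=(607,275),cbl=(558,338)))]:
    for k,p in pts.items(): print(nm,k,onplane(*f(p),0.110))
for nm,a,b in [("knobtop",(455,100),(395,118)),("knobbot",(428,215),(428,195)),("mid",(443,160),(406,155))]:
    print(nm,tri([ray(*S(a)),ray(*D(b))]))
E
```

```text
scene nr [ 0.4871 -0.1362  0.11  ]
scene fr [ 0.6505 -0.1342  0.11  ]
scene fl [ 0.6465 -0.0019  0.11  ]
scene nl [ 0.4858 -0.004   0.11  ]
scene cbr [ 0.5372 -0.0925  0.11  ]
scene cfr [ 0.5987 -0.0912  0.11  ]
side nr [ 0.4877 -0.137   0.11  ]
side fr [ 0.6443 -0.1338  0.11  ]
side fl [ 0.643  -0.0044  0.11  ]
side nl [ 0.4854 -0.0052  0.11  ]
side cfr [ 0.5966 -0.0919  0.11  ]
side cbr [ 0.5336 -0.0924  0.11  ]
side cbl [ 0.5335 -0.0494  0.11  ]
knobtop [ 0.6123 -0.0387  0.2056]
knobbot [ 0.6022 -0.0485  0.1566]
mid [ 0.6093 -0.043   0.1821]
```

send_rows(
  steps=[
    [0, 0, -0.04, 0, 0, 7.75],
    [0, 0, -0.04, 0, 0, 7.75],
    [0.04, -0.045, 0, 0, 0, 0],
    [0.04, -0.045, 0, 0, 0, 0],
    [0.04, -0.045, 0, 0, 0, 0],
    [0.04, -0.045, 0, 0, 0, 0],
    [0.04, -0.045, 0, 0, 0, 0],
    [0.04, -0.045, 0, 0, 0, 0],
  ],
  grip=0,
)

```text
time: 1.1
tool_pos: [0.4119, -0.3254, 0.3108]
tool_rot: [-0.0, 1.0, 0.006, -0.0]
contact_force: [1.6, -1.2, 0.1]
gripper_width: 0.001
```

send_rows(
  steps=[
    [0.04, -0.045, 0, 0, 0, 0],
    [0.04, -0.045, 0, 0, 0, 0],
    [0.04, -0.045, 0, 0, 0, 0],
    [0.04, -0.045, 0, 0, 0, 0],
    [0.04, -0.045, 0, 0, 0, 0],
    [0.04, -0.045, 0, 0, 0, 0],
    [0, 0, 0, 0, 0, 0],
  ],
)

```text
time: 1.98
tool_pos: [0.649, -0.0509, 0.3095]
tool_rot: [-0.001, 1.0, 0.009, -0.001]
contact_force: [0.0, 0.2, -0.6]
gripper_width: 0.003
```

```bash
python3 - <<'E'
from h import *
import cv2
np.set_printoptions(precision=4,suppress=True)
s=manip.state();print(s['time'],s['tool_pos'],s['tool_rot'],s['gripper_width'],s['contact_force'])
c=manip.get_calibration("wrist");print(c)
cv2.imwrite("pics/w1.png",manip.grab_frame("wrist"))
cv2.imwrite("pics/side1.png",manip.grab_frame("side"))
E
```

```text
1.975 [ 0.649  -0.0509  0.3095] [-0.0006  1.      0.0086 -0.0011] 0.002845472272169487 [ 0.0072  0.1974 -0.5882]
{'K': array([[293.3562,   0.    , 254.5652],
       [  0.    , 293.3562, 187.184 ],
       [  0.    ,   0.    ,   1.    ]]), 'R': array([[ 0.0163, -0.9999,  0.0004],
       [-0.9545, -0.0154,  0.2977],
       [-0.2976, -0.0052, -0.9547]]), 't': array([-0.0601,  0.5561,  0.6471])}
```

View pics/w1.png

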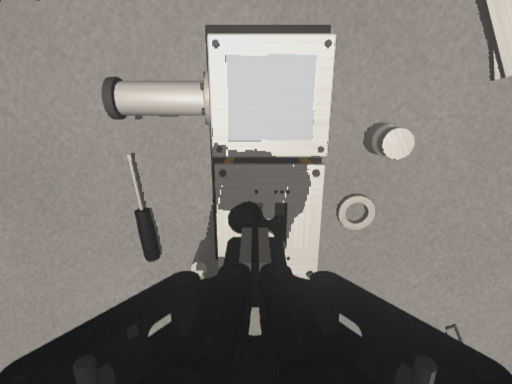

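View pics/side1.png

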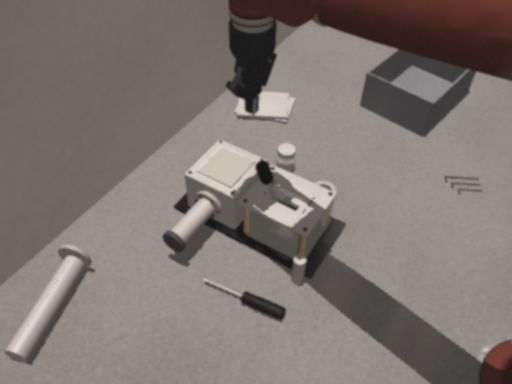

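Wrist: the knob at (245,217), the forward plate corners at (214,165) and (325,164), and the three pips at about (283,191). The side view shows the fingers clear above. I'll check the gate pose against this view.

```bash
python3 - <<'E'
from h import *
import cv2
np.set_printoptions(precision=4,suppress=True)
for p in[(214,165),(325,164),(313,278),(262.5,203.5),(288,203.5)]:print(p,onplane("wrist",*p,.110))
print(onplane("wrist",243,217,.205))
a=cv2.imread("pics/w1.png")[150:290,190:350];cv2.imwrite("pics/w1z.png",cv2.resize(a*1.0,None,fx=4.2,fy=4.2,interpolation=cv2.INTER_CUBIC))
E
```

```text
(214, 165) [ 0.6434 -0.0042  0.11  ]
(325, 164) [ 0.6462 -0.137   0.11  ]
(313, 278) [ 0.4882 -0.1339  0.11  ]
(262.5, 203.5) [ 0.595  -0.0633  0.11  ]
(288, 203.5) [ 0.5954 -0.095   0.11  ]
[ 0.6171 -0.0424  0.205 ][ WARN:0@0.035] global loadsave.cpp:1063 imwrite_ Unsupported depth image for selected encoder is fallbacked to CV_8U.
```

View pics/w1z.png

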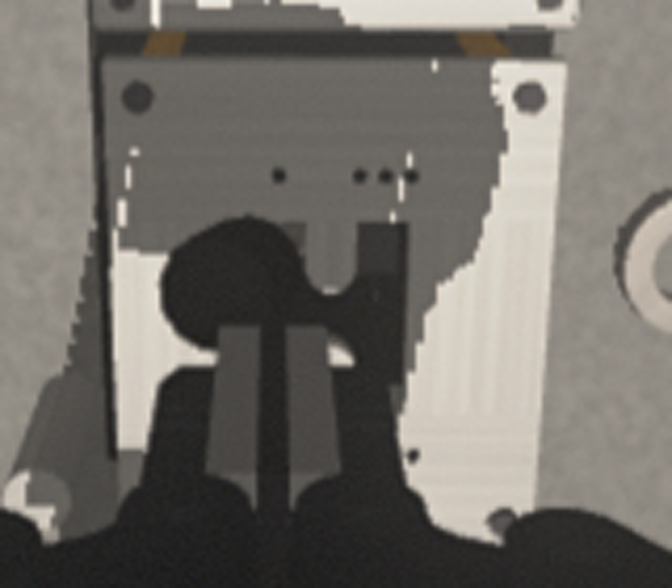

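send_rows(
  steps=[
    [0.025, -0.01, 0, 0, 0, 0],
    [0, 0, 0.04, 0, 0, 0],
    [0, 0, 0.04, 0, 0, 0],
    [0, 0, 0.04, 0, 0, 0],
    [0, 0, 0.035, 0, 0, 0],
    [0, 0, 0, 0, 0, 0],
  ],
)

```text
time: 2.82
tool_pos: [0.6694, -0.0451, 0.1523]
tool_rot: [-0.001, 1.0, 0.005, -0.004]
contact_force: [0.0, 0.5, 0.6]
gripper_width: -0.001
```

```bash
cat > look.py <<'E'
import sys,cv2,numpy as np
from h import *
np.set_printoptions(precision=4,suppress=True)
s=manip.state();print(s['time'],s['tool_pos'],s['tool_rot'],s['contact_force'])
a=manip.grab_frame("side")[110:240,180:360]
b=manip.grab_frame("scene")[125:255,150:300]
a=cv2.resize(a,(400,289),interpolation=cv2.INTER_CUBIC);b=cv2.resize(b,(400,347),interpolation=cv2.INTER_CUBIC)
o=np.zeros((347,800,3),np.uint8);o[:289,:400]=a;o[:,400:]=b
cv2.imwrite(f"pics/{sys.argv[1]}.png",o)
E
python3 look.py l1
```

```text
2.825 [ 0.6694 -0.0451  0.1523] [-0.0006  1.      0.0051 -0.0038] [0.0306 0.537  0.583 ]
```

View pics/l1.png

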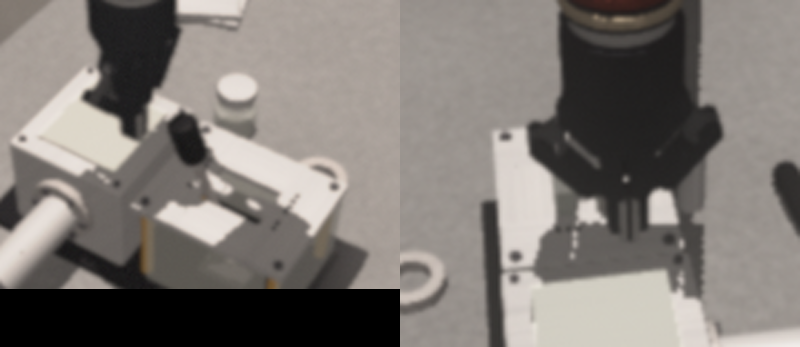

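send_rows(
  steps=[
    [-0.01, -0.002, 0, 0, 0, 0],
    [-0.01, 0, 0, 0, 0, 0],
    [-0.01, 0, 0, 0, 0, 0],
    [-0.01, 0, 0, 0, 0, 0],
    [-0.01, 0, 0, 0, 0, 0],
    [-0.01, 0, 0, 0, 0, 0],
    [-0.008, 0, 0, 0, 0, 0],
    [0, 0, 0, 0, 0, 0],
  ],
)

```text
time: 3.92
tool_pos: [0.6038, -0.0428, 0.156]
tool_rot: [-0.0, 1.0, 0.006, -0.0]
contact_force: [1.2, -0.1, -0.5]
gripper_width: 0.002
```

```bash
python3 look.py l2
```

```text
3.925 [ 0.6038 -0.0428  0.156 ] [-0.      1.      0.0061 -0.0004] [ 1.2168 -0.1131 -0.4947]
```

View pics/l2.png

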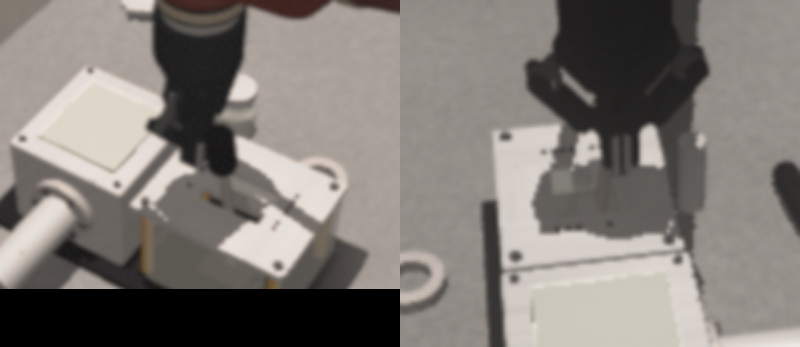

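The side view shows the knob pushed back against the fingers at about (220,150) in the crop. I'll overlay predicted knob outlines for several fore values.

```bash
cat > ov.py <<'E'
import sys,cv2,numpy as np
from h import *
# usage: name cam x0 y0 w h  list of fore,across
G=np.array([.5655,-.070,.110]);yaw=.012
Rz=np.array([[np.cos(yaw),-np.sin(yaw),0],[np.sin(yaw),np.cos(yaw),0],[0,0,1]])
P=G-[0,0,.092]
def frame(f,a):
    z=np.array([np.tan(f),-np.tan(a),1]);z/=np.linalg.norm(z)
    x=np.cross([0,1,0],z);x/=np.linalg.norm(x);return np.array([x,np.cross(z,x),z]).T
name,cam=sys.argv[1:3];x0,y0,w,h=map(int,sys.argv[3:7])
im=manip.grab_frame(cam)[y0:y0+h,x0:x0+w];sc=6
im=cv2.resize(im,None,fx=sc,fy=sc,interpolation=cv2.INTER_CUBIC)
outs=[]
for k,fa in enumerate(sys.argv[7:]):
    f,a=map(float,fa.split(','));o=im.copy();F=Rz@frame(f,a)
    pts=[proj(cam,P+F@[.014*np.cos(t),.014*np.sin(t),l]) for l in(.148,.196) for t in np.linspace(0,6.28,40)]
    hull=cv2.convexHull(np.float32([(np.array(p)+.5-[x0,y0])*sc for p in pts])).astype(int)
    cv2.polylines(o,[hull],True,(0,255,255),1)
    l=[tuple(((proj(cam,P+F@[0,0,q])+.5-[x0,y0])*sc).astype(int)) for q in(.09,.172)];cv2.line(o,*map(lambda t:tuple(map(int,t)),l),(0,255,0),1)
    cv2.putText(o,fa,(5,15),0,.5,(0,0,255),1);outs.append(o)
o=np.hstack(outs);s=min(1,800/o.shape[1],600/o.shape[0]);cv2.imwrite(f"pics/{name}.png",cv2.resize(o,None,fx=s,fy=s))
E
python3 ov.py o1 side 250 150 60 70 0.0,-0.17 0.06,-0.17 
```

```text
(no output)
```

View pics/o1.png

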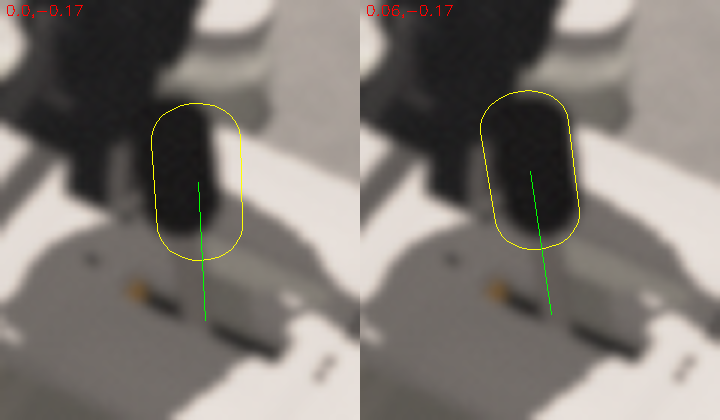

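Fits fore ≈ 0.06, which agrees with the contact geometry. I'll push 13 mm more.

send_rows(
  steps=[
    [-0.007, 0, 0.003, 0, 0, 0],
    [-0.006, 0, 0, 0, 0, 0],
    [0, 0, 0, 0, 0, 0],
    [0, 0, 0, 0, 0, 0],
  ],
)

```text
time: 4.58
tool_pos: [0.5914, -0.043, 0.1533]
tool_rot: [0.0, 1.0, 0.006, -0.0]
contact_force: [0.2, 0.0, -0.0]
gripper_width: -0.003
```

```bash
python3 ov.py o2 side 250 150 60 70 0.0,-0.17 0.04,-0.17 
```

```text
(no output)
```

View pics/o2.png

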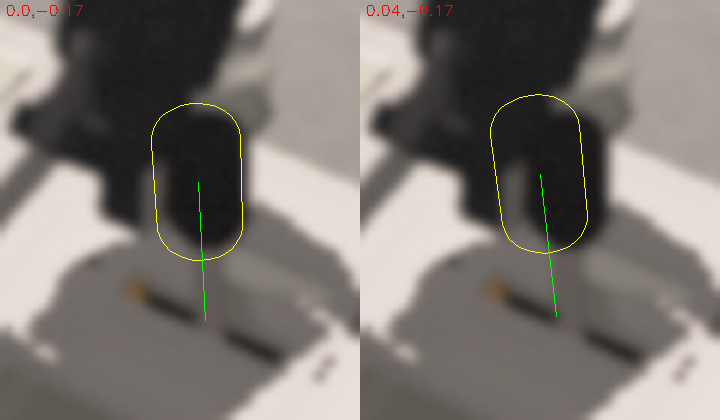

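send_rows(
  steps=[
    [0.02, 0, 0, 0, 0, 0],
    [0, -0.04, 0, 0, 0, 0],
    [0, -0.026, 0, 0, 0, 0],
    [-0.023, 0, 0, 0, 0, 0],
    [-0.023, 0, 0, 0, 0, 0],
    [0, 0, 0, 0, 0, 0],
    [0, 0, 0, 0, 0, 0],
  ],
)

```text
time: 5.5
tool_pos: [0.5654, 0.0226, 0.1536]
tool_rot: [0.0, 1.0, 0.006, 0.0]
contact_force: [-0.2, 0.3, 0.2]
gripper_width: -0.0
```

```bash
python3 look.py l3;python3 ov.py o3 scene 205 160 60 70 0.0,-0.17 0.04,-0.17
```

```text
5.5 [0.5654 0.0226 0.1536] [0.     1.     0.0061 0.0004] [-0.1982  0.2525  0.212 ]
```

View pics/l3.png

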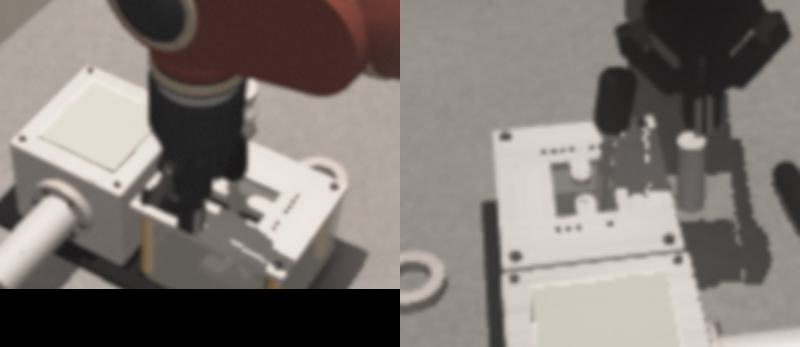

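View pics/o3.png

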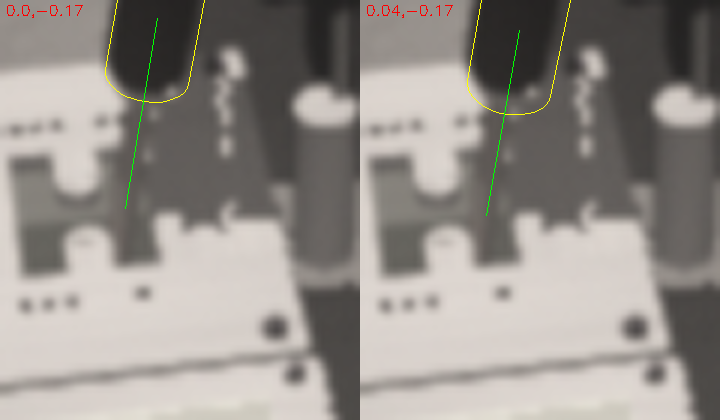

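The knob bottom sits slightly behind the fore=0 prediction, so I'll check a wider crop.

```bash
python3 ov.py o4 scene 205 140 60 70 0.0,-0.17 -0.04,-0.17
```

```text
(no output)
```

View pics/o4.png

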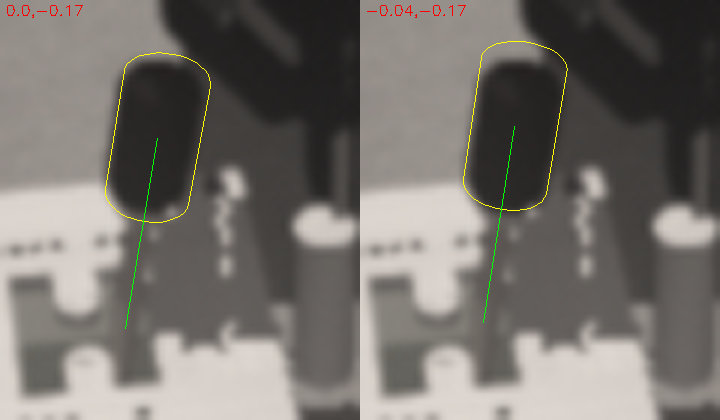

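The knob centre matches fore ≈ 0, so the lever is in the cross channel. Now I'll push right.

send_rows(
  steps=[
    [0, 0.015, 0, 0, 0, 0],
    [0, 0.01, 0, 0, 0, 0],
    [0, 0.008, 0, 0, 0, 0],
    [0, 0.008, 0, 0, 0, 0],
    [0, 0.008, 0, 0, 0, 0],
    [0, 0.008, 0, 0, 0, 0],
    [0, 0, 0, 0, 0, 0],
  ],
)

```text
time: 6.58
tool_pos: [0.5653, -0.0349, 0.153]
tool_rot: [0.0, 1.0, 0.006, -0.0]
contact_force: [-0.9, 0.2, 1.6]
gripper_width: 0.001
```

```bash
python3 ov.py o5 scene 205 140 60 70 0.0,-0.0 0,-.05
```

```text
(no output)
```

View pics/o5.png

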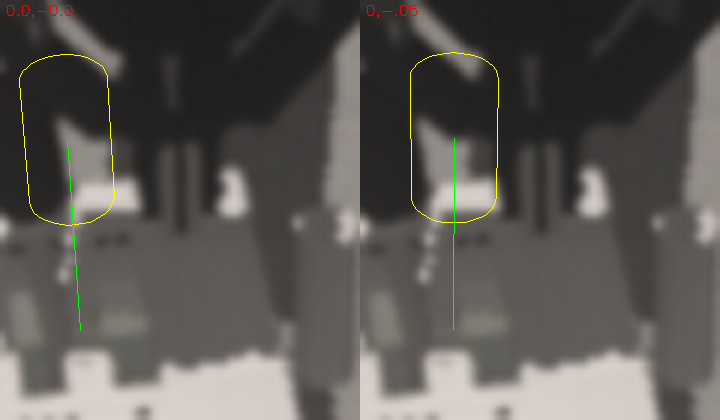

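```bash
python3 look.py l4; python3 ov.py o6 scene 190 140 60 70 0.0,0.1 0,.17
```

```text
6.625 [ 0.5653 -0.0347  0.1529] [ 0.      1.      0.0059 -0.0003] [-0.5505  0.2426  1.5106]
```

View pics/l4.png

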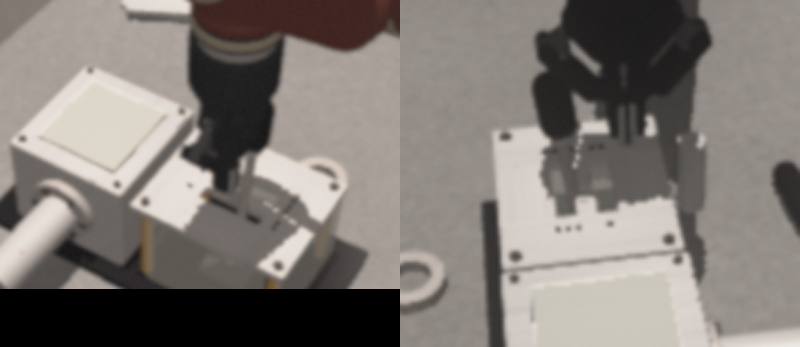

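View pics/o6.png

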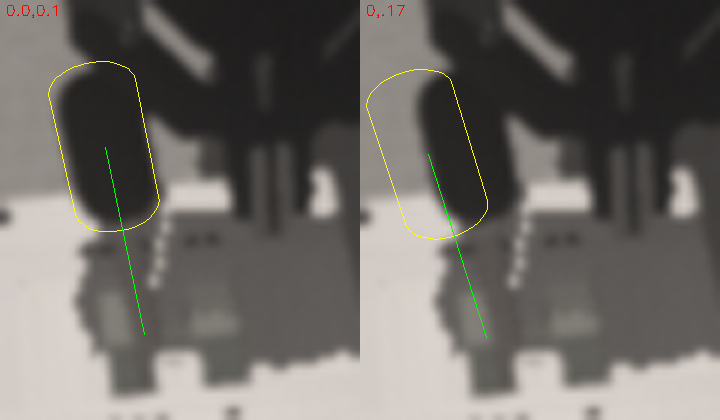

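The lever is at across ≈ 0.1, but it's being moved by the wide finger knuckle at the knob top rather than the tips. I'll back off, rise 25 mm and finish the crossing with the fingertips.

send_rows(
  steps=[
    [0, -0.018, 0, 0, 0, 0],
    [0, 0, -0.025, 0, 0, 0],
    [0, 0.018, 0, 0, 0, 0],
    [0, 0.007, 0, 0, 0, 0],
    [0, 0.007, 0, 0, 0, 0],
    [0, 0.007, 0, 0, 0, 0],
    [0, 0.007, 0, 0, 0, 0],
    [0, 0, 0, 0, 0, 0],
  ],
)

```text
time: 7.78
tool_pos: [0.5657, -0.0627, 0.178]
tool_rot: [-0.0, 1.0, 0.006, -0.0]
contact_force: [0.5, 0.1, -0.2]
gripper_width: -0.002
```

```bash
python3 look.py l5; python3 ov.py o7 scene 190 140 60 70 0.0,0.1 0,.17
```

```text
7.775 [ 0.5657 -0.0627  0.178 ] [-0.0002  1.      0.0058 -0.0003] [ 0.4659  0.0717 -0.2485]
```

View pics/l5.png

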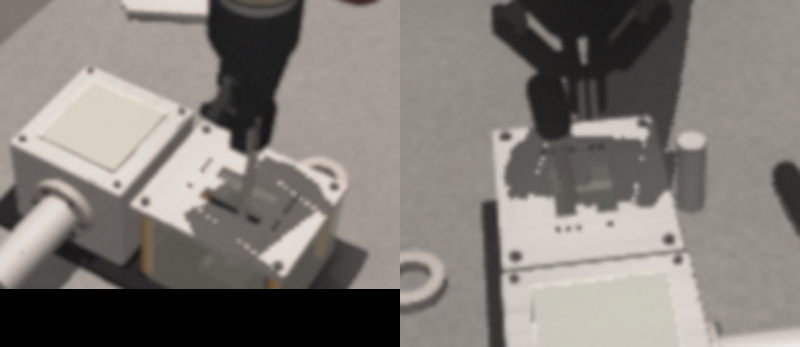

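View pics/o7.png

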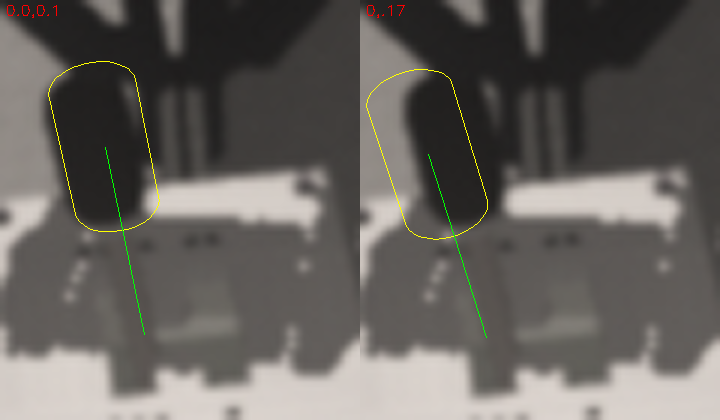

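send_rows(
  steps=[
    [0, 0.004, 0, 0, 0, 0],
    [0, 0.003, 0, 0, 0, 0],
    [0, 0.002, 0, 0, 0, 0],
    [0, 0, 0, 0, 0, 0],
  ],
)

```text
time: 8.43
tool_pos: [0.5659, -0.0715, 0.1782]
tool_rot: [-0.0, 1.0, 0.006, -0.0]
contact_force: [-0.3, -0.4, -0.7]
gripper_width: 0.004
```

```bash
python3 ov.py o8 scene 190 140 60 70 0.0,0.14 0,.17
```

```text
(no output)
```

View pics/o8.png

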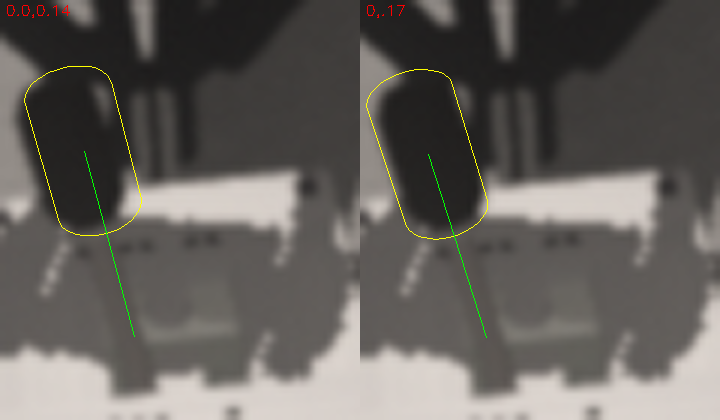

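send_rows(
  steps=[
    [0, -0.022, 0, 0, 0, 0],
    [-0.03, 0, 0, 0, 0, 0],
    [-0.032, 0, 0, 0, 0, 0],
    [0, 0.024, 0, 0, 0, 0],
    [0, 0.025, 0.006, 0, 0, 0],
    [0, 0, 0, 0, 0, 0],
  ],
)

```text
time: 9.22
tool_pos: [0.504, -0.1002, 0.1722]
tool_rot: [0.0, 1.0, 0.005, -0.0]
contact_force: [1.1, -0.4, 0.2]
gripper_width: 0.004
```

```bash
python3 look.py l6; python3 ov.py o9 scene 190 140 60 70 0.0,0.14 0,.17
```

```text
9.225 [ 0.504  -0.1002  0.1722] [ 0.0002  1.      0.005  -0.0002] [ 1.0934 -0.3611  0.1704]
```

View pics/l6.png

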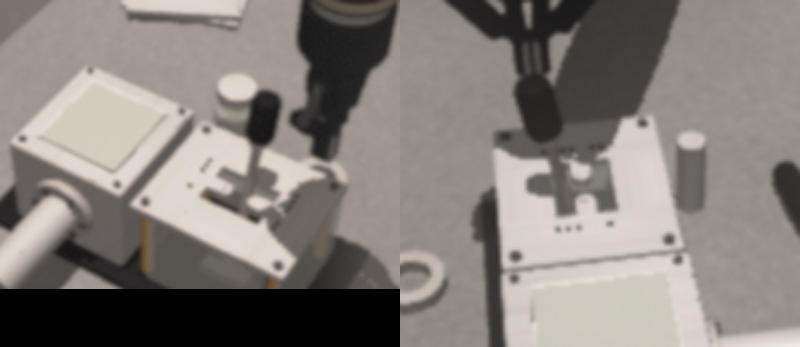

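View pics/o9.png

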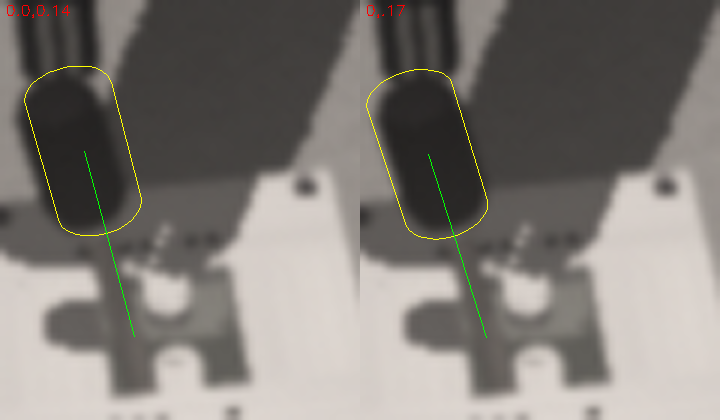

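Fingers are behind the knob and the lever is in the right lane at fore ≈ 0. Next I push forward.

send_rows(
  steps=[
    [0.02, 0, 0, 0, 0, 0],
    [0.012, 0, 0, 0, 0, 0],
    [0.009, 0, 0, 0, 0, 0],
    [0.009, 0, 0, 0, 0, 0],
    [0.009, 0, 0, 0, 0, 0],
    [0.009, 0, 0, 0, 0, 0],
    [0.005, 0, 0, 0, 0, 0],
    [0, 0, 0, 0, 0, 0],
  ],
)

```text
time: 10.38
tool_pos: [0.5775, -0.0982, 0.172]
tool_rot: [-0.0, 1.0, 0.006, -0.0]
contact_force: [-0.1, 0.5, 0.2]
gripper_width: 0.002
```

```bash
python3 look.py l7; python3 ov.py o10 scene 190 140 60 70 0.2,0.17 0.29,.17
```

```text
10.375 [ 0.5775 -0.0982  0.172 ] [-0.      1.      0.0062 -0.0001] [-0.1243  0.48    0.1648]
```

View pics/l7.png

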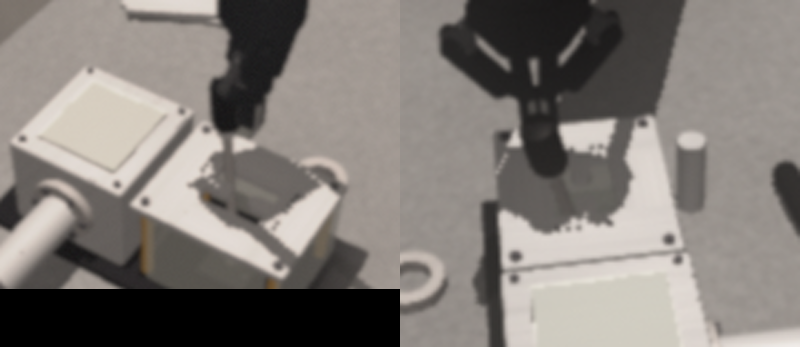

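View pics/o10.png

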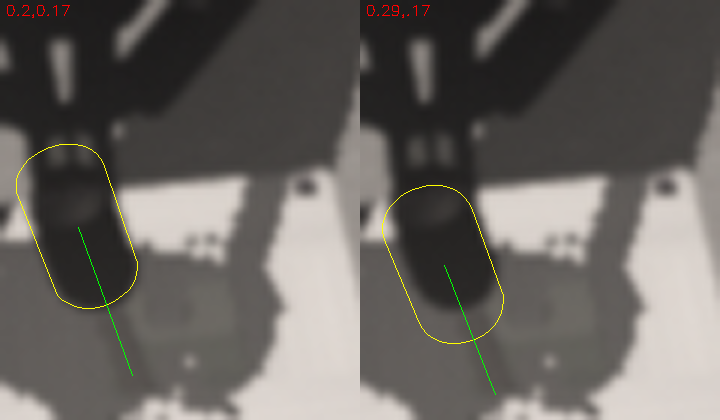

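send_rows(
  steps=[
    [0.003, 0, 0, 0, 0, 0],
    [0.003, 0, 0, 0, 0, 0],
    [0.002, 0, 0, 0, 0, 0],
    [0, 0, 0, 0, 0, 0],
  ],
)

```text
time: 11.02
tool_pos: [0.5854, -0.0981, 0.1723]
tool_rot: [0.0, 1.0, 0.006, -0.0]
contact_force: [-0.7, -0.2, -0.1]
gripper_width: -0.002
```

send_rows(
  steps=[
    [0.002, 0, 0, 0, 0, 0],
    [0, 0, 0, 0, 0, 0],
    [0, 0, 0, 0, 0, 0],
  ],
)

```text
time: 11.4
tool_pos: [0.5873, -0.098, 0.1724]
tool_rot: [0.0, 1.0, 0.006, 0.0]
contact_force: [-2.0, 0.1, -0.6]
gripper_width: 0.001
```

```bash
python3 look.py l8; python3 ov.py o11 scene 190 140 60 70 0.25,0.17 0.29,.17
```

```text
11.4 [ 0.5873 -0.098   0.1724] [0.     1.     0.0061 0.0001] [-1.9869  0.126  -0.5738]
```

View pics/o11.png

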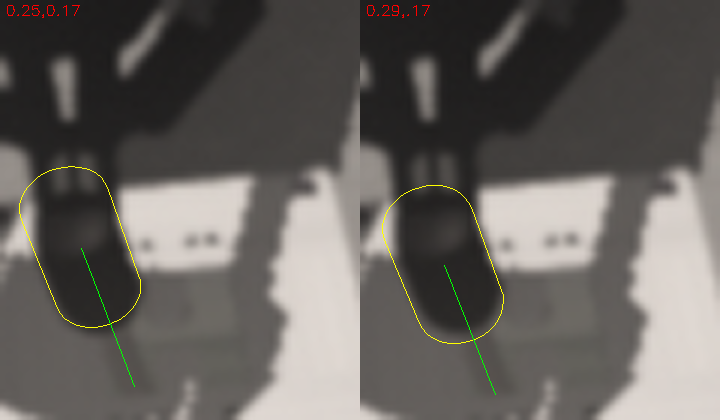

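Fore is about 0.28 with only 2 N on the tool. I'll keep creeping 1 mm at a time until the force shows the stop.

send_rows(
  steps=[
    [0.001, 0, 0, 0, 0, 0],
    [0, 0, 0, 0, 0, 0],
    [0, 0, 0, 0, 0, 0],
  ],
)

```text
time: 11.92
tool_pos: [0.5882, -0.098, 0.1723]
tool_rot: [-0.0, 1.0, 0.006, -0.0]
contact_force: [-1.5, -0.2, -0.6]
gripper_width: 0.001
```

send_rows(
  steps=[
    [0.001, 0, 0, 0, 0, 0],
    [0, 0, 0, 0, 0, 0],
    [0, 0, 0, 0, 0, 0],
  ],
)

```text
time: 12.3
tool_pos: [0.589, -0.098, 0.1721]
tool_rot: [-0.0, 1.0, 0.006, -0.0]
contact_force: [-2.5, 0.3, 0.1]
gripper_width: 0.0
```

send_rows(
  steps=[
    [0.001, 0, 0, 0, 0, 0],
    [0, 0, 0, 0, 0, 0],
    [0, 0, 0, 0, 0, 0],
  ],
)

```text
time: 12.68
tool_pos: [0.5898, -0.098, 0.172]
tool_rot: [-0.0, 1.0, 0.006, -0.001]
contact_force: [-5.0, 0.1, -0.7]
gripper_width: 0.002
```

send_rows(
  steps=[
    [0.001, 0, 0, 0, 0, 0],
    [0, 0, 0, 0, 0, 0],
    [0, 0, 0, 0, 0, 0],
  ],
)

```text
time: 13.05
tool_pos: [0.5902, -0.098, 0.1719]
tool_rot: [-0.0, 1.0, 0.006, -0.002]
contact_force: [-6.9, -0.3, 0.8]
gripper_width: -0.002
```

send_rows(
  steps=[
    [0.001, 0, 0, 0, 0, 0],
    [0, 0, 0, 0, 0, 0],
    [0, 0, 0, 0, 0, 0],
  ],
)

```text
time: 13.42
tool_pos: [0.5906, -0.098, 0.1718]
tool_rot: [-0.0, 1.0, 0.006, -0.002]
contact_force: [-9.8, -0.7, 1.6]
gripper_width: 0.0
```

```bash
python3 ov.py o12 scene 190 140 60 70 0.27,0.17 0.29,.17
```

```text
(no output)
```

View pics/o12.png

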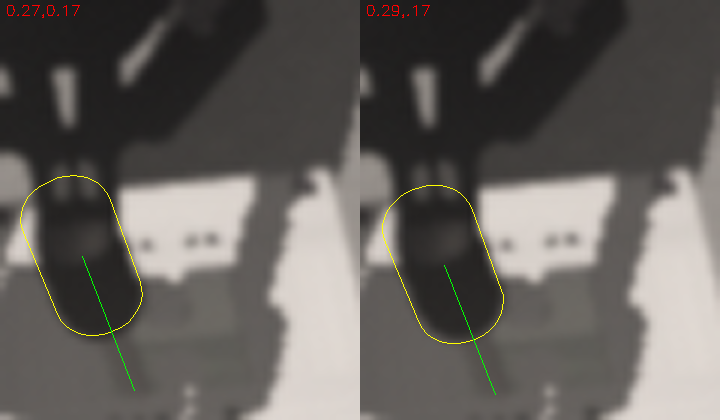

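The stop is reached: the force climbs 2.5, 5, 7, 10 N while the tool barely advances, and fore is about 0.29. I'll withdraw backwards, then up.

send_rows(
  steps=[
    [-0.01, 0, 0, 0, 0, 0],
    [-0.03, 0, 0, 0, 0, 0],
    [-0.04, 0, 0, 0, 0, 0],
    [0, 0, -0.05, 0, 0, 0],
    [0, 0, -0.05, 0, 0, 0],
    [-0.05, 0, 0, 0, 0, 0],
    [-0.03, 0, 0, 0, 0, 0],
    [0, 0, 0, 0, 0, 0],
  ],
)

```text
time: 14.48
tool_pos: [0.4321, -0.1001, 0.2735]
tool_rot: [0.001, 1.0, 0.006, 0.002]
contact_force: [-0.4, -0.1, -0.3]
gripper_width: -0.003
```

```bash
python3 look.py l9; python3 ov.py o13 scene 190 140 60 70 0.26,0.17 0.29,.17; python3 ov.py o14 side 240 140 60 70 0.26,0.17 0.29,.17;python3 -c "
from h import *;import cv2;cv2.imwrite('pics/f.png',manip.grab_frame('scene'))"
```

```text
14.475 [ 0.4321 -0.1001  0.2735] [0.0007 1.     0.0057 0.0025] [-0.4036 -0.0828 -0.2932]
```

View pics/o13.png

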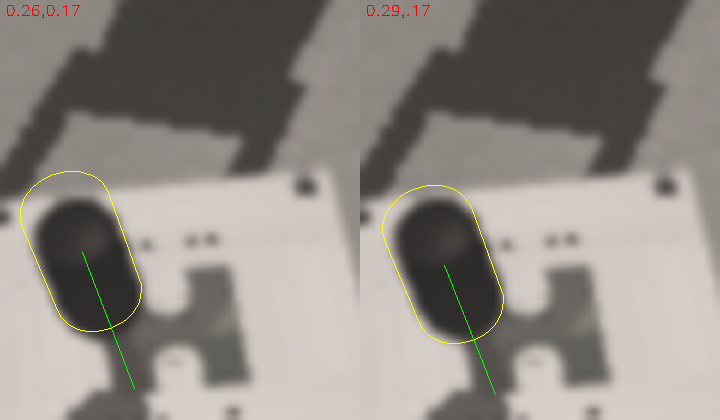

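View pics/o14.png

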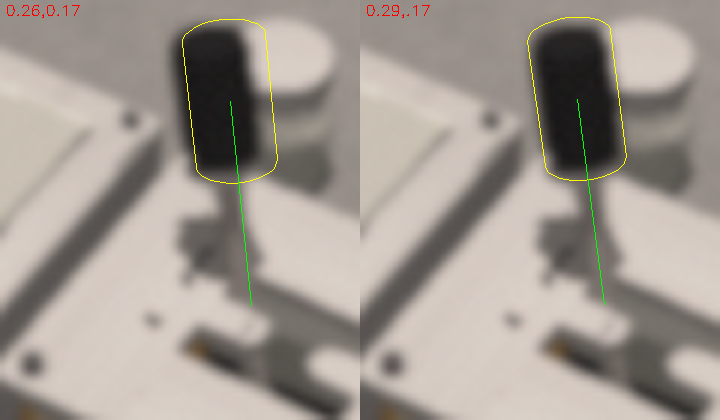

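View pics/f.png

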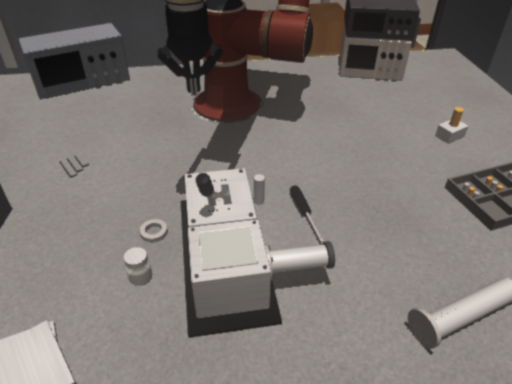

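The lever stayed at fore ≈ 0.29–0.30, across ≈ 0.17 after release. The ring (153,230), jar (137,265), post (259,190) and screwdriver (305,215) are where they were, and the gripper is clear.

```bash
python3 -c "
from plant import manip;print(manip.job_done())"
```

```text
the job is handed in; nothing more can be done
None
```

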